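# Seat the sounder in the alarm panel and slide its catch home

## Robot

A 6-joint arm with a two-finger parallel gripper is mounted at the origin on the work surface. World frame = base frame: x ahead of the robot, y to its left, z up, the work surface at z = 0. Lengths are in m, angles in rad, forces in N, time in s.
With the tool pointing down it reaches from about 0.35 to 0.775 m from the base axis. Payload 5.5 kg.
Tool frame: the origin (TCP) lies at the very end of the fingers, on their centre line; the grasp point (between the pads) lies 19 mm behind it; z points along the fingers, y is the line along which they close (so a half turn about z gives the same grasp; the last joint's range is limited). The gripper opens to 85 mm and grips with 20 to 120 N. Pads are 22 mm wide; open, the fingers measure 114 mm over their backs; the gripper's body (76 mm by 85 mm) begins 54 mm behind the grasp point. The pads swing forward as they close: fully open they stand 13 mm farther back than shut.
Start: joints at [1.138, 0.313, 0.046, 1.304, 0, 1.431], TCP at [0.166, 0.551, 0.231] pointing down, gripper open.
Joint ranges: [-2.76, 2.76], [-0.86, 1.69], [-1.03, 1.26], [-2.2, 2.34], [-1.47, 1.5], [-3.14, 3.14]. Speed limits (rad/s): [2.57, 2.57, 3.14, 3.14, 3.14, 3.14].

## Interface

Orientations are given as a unit quaternion [w, x, y, z].
In Python, from plant import robot gives the robot as it stands. Calls block until the motion is done:
- robot.movep(position, orientation): joint-space move of the TCP to a pose.
- robot.move_straight(position, frame=None, speed=0.15): straight line of the TCP; frame=None keeps the orientation; speed is the mean speed in m/s.
- robot.movej(angles): joint-space move.
- robot.move_gripper(opening, force=None): finger opening in m; force is the grip in N (None keeps the last); returns when the fingers have stopped.
- robot.sleep(seconds).
- robot.solve_ik(position, orientation): joint angles nearest the present ones, or None.
- robot.camera(name): name is "side" or "top"; returns a dict with "image" (384x512x3 uint8, red, green, blue), "fx", "fy", "cx", "cy" (pixels), "k1" (the pictures are not rectified: a ray, as slopes to the right and down, at radius r is drawn at 1 + k1 r^2 times it, then the intrinsics apply), "view" (4x4, takes a point from world to camera coordinates). Camera axes: x right, y up, looking along -z (the intrinsics and any distortion apply to the point x, -y, -z); pixel columns grow to the right and rows downward; lengths in m; the calibration is good to about 2 mm. A picture is of the moment at which its call begins. There is no depth.
A pose or a line that the arm cannot do raises robot.PlanningError and nothing moves.
- robot.job_done(): hands the job in; it is judged then, once.
Trained networks look in the newest picture that a camera, given by its name, has taken for a name from the list of things; names that differ only in an ending like _2 or _b are one class to them, and where a whole thing is asked for, a point or a joint stands for the part that bears it (a point fixed in the world has none). Each returns a list of dicts, best first, with "confidence" (0 to 1); they miss things now and then, are a little off and sometimes report something else, mostly with a low value. They report only what shows in the picture. A call takes as long as a camera call. They do not tell look-alikes from the thing itself.
- robot.silhouettes(name, camera): "mask" (384x512 bool, what is visible of it) and "point" ([column, row] as shares, 0 to 1, of the picture: columns of its width, rows of its height, amid what is visible of it).
- robot.landmark_of(name, camera): "point" ([column, row] as shares, 0 to 1, of the picture: columns of its width, rows of its height: a listed point, or the origin of a listed thing).
Readings, each from a call of its own:
- robot.read_clock(): time.
- robot.read_joint_pos(): joint angles.
- robot.read_qd(): joint speeds.
- robot.read_joint_efforts(): joint torques, N m.
- robot.read_tcp_pos(): TCP position.
- robot.read_eef_rot(): TCP orientation.
- robot.read_wrist_force(): force on the tool from outside, world axes, zero at the start.
- robot.read_torque(): the same for the moment, N m.
- robot.read_gripper_width(): finger opening in m.
- robot.read_gripper_force(): force on a finger pad.
Only numpy, scipy, OpenCV 4.12 (cv2) and the standard library are available. Lean on these libraries where they do the work, as an engineer would, in place of code of your own. Each camera call takes 0.05 s, during which the arm holds its last target. There are 200 camera calls.

## Task

On the opened alarm panel, push the loose steel sounder disc (the larger of the two discs) across the deck with the fingertips until it drops over the rim of the round recess and lies flat on the recess floor; then push the slide catch fully home over its edge. Only push: do not lift the sounder off the deck or carry it, and leave the small cell, the socket and the things round about where they are.

Things in the scene. Friction and masses are not known exactly. Their poses are not given: they have to be found in the camera images.
- panel: White alarm panel shell, fixed, 200 mm (its x) by 270 mm (its y) on a black block. Origin on the table under its middle, z up. Its flat deck is 34 mm above the table, bare but for the things listed and, at the -y end (panel y < -75 mm), two circuit boards with parts to 14 mm high, more than 57 mm either side of the middle, and the catch's guide strips (8 mm high, within 19 mm of the middle).
- recess (a point): Centre of the recess floor, at panel (0, -35, 26) mm. The recess is round, 54 mm in diameter, 8 mm deep, with a rigid floor. Axes parallel to the panel's.
- sounder: Loose steel disc with a black face, the larger disc on the deck: 50 mm in diameter, 12 mm thick, about 60 g. Origin at the centre of its underside, z up. Starts flat on the deck on the recess's +y side, 70 to 95 mm from it along panel y, up to 25 mm to either side. Pushed, it tips over the rim leading edge first and falls flat once centred. Seated, its top is 4 mm above the deck.
- catch (a joint): Grey slide catch on the recess's -y side; it slides along panel +y, towards the recess. 0 = fully back (tongue 5 mm clear of the recess rim), 0.020 m = fully home against its stop (tongue 15 mm over the recess, above the seated sounder). Stays where it is left; takes about 2 N to slide. Starts between 0 and 0.004.
- catch_thumb (a point): Middle of the catch's flat upright outer (-y) face, the face to push on, 12 mm above the deck; at joint value q (mm) it is at panel (0, -109 + q, 46) mm. The thumb piece is 26 mm wide (panel x), 10 mm thick (y), 24 mm high; from it a tongue 16 mm wide and 32 mm long runs to panel +y, 6 to 10 mm above the deck.
- cell: Small loose steel button cell on the deck, 24 mm in diameter, 8 mm thick, on the panel's -x side; origin at the centre of its underside. To be left alone.
- socket: Loose steel wrench socket standing on the deck, 26 mm in diameter, 36 mm high, on the panel's +x side; origin at the centre of its underside. To be left alone.
- tape: Tape roll lying on the table, 90 mm in diameter, 24 mm high. Bystander.
- driver_a: Grey screwdriver, 220 mm long, lying on the table. Bystander.
- driver_b: Yellow screwdriver, 190 mm long, lying on the table. Bystander.
- flux: Small jar, 44 mm in diameter, 60 mm high, on the table. Bystander.
- screw_tray: Shallow metal tray, 100 by 140 mm, 25 mm high, on the table. Bystander.
There are look-alikes about, which are no part of the job. What is shaped like the sounder but orange, pink or purple is not meant.

How it is judged:
On the way, in this order (a step that is already met when the one before it is completed fails the run):
1. the sounder lies flat on the floor of the recess, the catch still open (horizontal distance between sounder and recess below 0.0045 m and z of sounder in the frame of recess below 0.002 m and angle between sounder's own z axis and vertical below 0.06 rad and value of joint catch below 0.012 m), for 0.2 s.
2. the catch is pushed fully home over the seated sounder (value of joint catch above 0.0175 m and horizontal distance between sounder and recess below 0.0045 m and z of sounder in the frame of recess below 0.002 m and angle between sounder's own z axis and vertical below 0.06 rad), for 0.2 s.
At the end, for the whole second after the job is handed in: The sounder lies flat (within 0.06 rad) on the recess floor (within 2 mm), centred within 4.5 mm, at rest, and the catch stands at 17.5 mm or more of its 20 mm travel (all of step 2 and linear speed of sounder below 0.01 m/s); the robot touches nothing.
It fails at once if the sounder is lifted more than 8 mm above the deck (z of sounder in the frame of panel above 0.042 m).
It fails at once if a bystander is moved more than 20 mm (distance of any of cell, socket, tape, driver_a, driver_b, flux, screw_tray from where it was at the start of the episode above 0.02 m).
It also fails if it takes over 51 s, if anything falls off the work surface, if the arm or the gripper's body presses on something with over 40 N, if the wrist force passes 120 N, or if a joint passes its speed limit or range.

## Working session

There is one attempt and no reset: what is moved stays moved. The work goes in short steps, each a Python script; the robot and the scene stay as the last script left them, time stands still between calls to the robot, and variables do not carry over. Pictures are saved under pics/ and viewed, at most 10 in all, crops included, and the job is handed in when it is done.

```bash
mkdir -p pics; cat > h.py <<'E'
import numpy as np, cv2
from plant import robot
def ray(c,pt):
    H,W=c["image"].shape[:2]; K=np.array([[c["fx"],0,c["cx"]],[0,c["fy"],c["cy"]],[0,0,1.]])
    d=np.array([c["k1"],0,0,0,0.])
    x,y=cv2.undistortPoints(np.array([[pt]],float),K,d)[0,0]
    V=np.array(c["view"]); R=V[:3,:3]; o=-R.T@V[:3,3]
    v=R.T@np.array([x,-y,-1.]); return o,v/np.linalg.norm(v)
def at_z(c,pt,z):
    o,v=ray(c,pt); return o+v*(z-o[2])/v[2]
def two(a,pa,b,pb):
    o1,v1=ray(a,pa);o2,v2=ray(b,pb)
    A=np.stack([v1,-v2],1); s=np.linalg.lstsq(A,o2-o1,rcond=None)[0]
    p,q=o1+s[0]*v1,o2+s[1]*v2; return (p+q)/2,np.linalg.norm(p-q)
def proj(c,p):
    V=np.array(c["view"]); q=V[:3,:3]@np.array(p,float)+V[:3,3]; x,y=q[0]/-q[2],-q[1]/-q[2]
    k=1+c["k1"]*(x*x+y*y); return np.array([c["fx"]*x*k+c["cx"],c["fy"]*y*k+c["cy"]])
def save(c,n,f=1,box=None):
    im=c["image"][:,:,::-1]
    if box: im=im[box[1]:box[3],box[0]:box[2]]
    cv2.imwrite("pics/"+n,cv2.resize(im,None,fx=f,fy=f,interpolation=cv2.INTER_CUBIC))
E
python3 - <<'E'
from h import *
C={n:robot.camera(n) for n in("side","top")}
for n in C: save(C[n],n+"0.png",1.5)
for n in C:
    c=C[n]; V=c["view"]; print(n,c["fx"],c["k1"],(-np.array(V)[:3,:3].T@np.array(V)[:3,3]).round(3))
for t in["panel","recess","sounder","catch_thumb","cell","socket"]:
    for n in C:
        for d in robot.landmark_of(t,n)[:4]:
            px=np.array(d["point"])*[512,384]
            print(t,n,px.round(1),round(d["confidence"],2),at_z(C[n],px,{"panel":0,"recess":.026,"catch_thumb":.046}.get(t,.034)).round(4))
print(robot.read_clock())
E
```

```text
side 436.9812639642765 -0.1503253660812312 [0.166 0.652 0.932]
top 432.34789109850533 -0.16916064608740447 [0.397 0.026 1.291]
panel side [248.6 193.7] 0.62 [ 5.422e-01 -2.000e-04  0.000e+00]
panel top [271.5 184.1] 0.86 [ 0.545  -0.0007  0.    ]
recess top [283.8 179. ] 0.61 [ 0.5562 -0.0368  0.026 ]
sounder side [236.6 282.9] 0.8 [0.4243 0.2642 0.034 ]
sounder side [210.  267.5] 0.63 [0.4986 0.26   0.034 ]
sounder side [299.1 245.3] 0.6 [0.343  0.1043 0.034 ]
sounder side [254.5 201.1] 0.59 [0.5028 0.0378 0.034 ]
sounder top [247.5 255. ] 0.73 [0.3369 0.0754 0.034 ]
sounder top [193.3 195.7] 0.7 [0.5133 0.2302 0.034 ]
sounder top [185.5 224.2] 0.67 [0.4304 0.2543 0.034 ]
sounder top [255.  199.8] 0.58 [0.4964 0.0496 0.034 ]
catch_thumb side [252.1 154.2] 0.65 [ 0.5851 -0.0974  0.046 ]
catch_thumb side [251.4 193.6] 0.16 [0.5173 0.0283 0.046 ]
catch_thumb top [306.5 168.7] 0.57 [ 0.5821 -0.103   0.046 ]
cell side [274.5 187.3] 0.43 [ 0.4786 -0.029   0.034 ]
cell side [251.  180.3] 0.42 [ 0.5457 -0.0202  0.034 ]
cell top [155.5 140.7] 0.64 [0.6818 0.3434 0.034 ]
cell top [281.  210.1] 0.42 [ 0.4642 -0.0253  0.034 ]
socket side [220.5 175.3] 0.59 [0.6274 0.0045 0.034 ]
socket top [271.4 150.8] 0.54 [ 0.64   -0.0026  0.034 ]
0.7
```

View pics/side0.png

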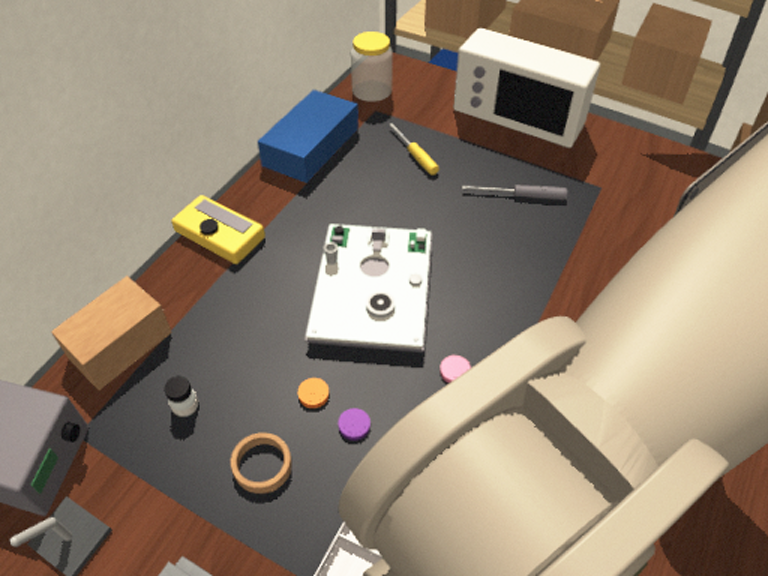

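View pics/top0.png

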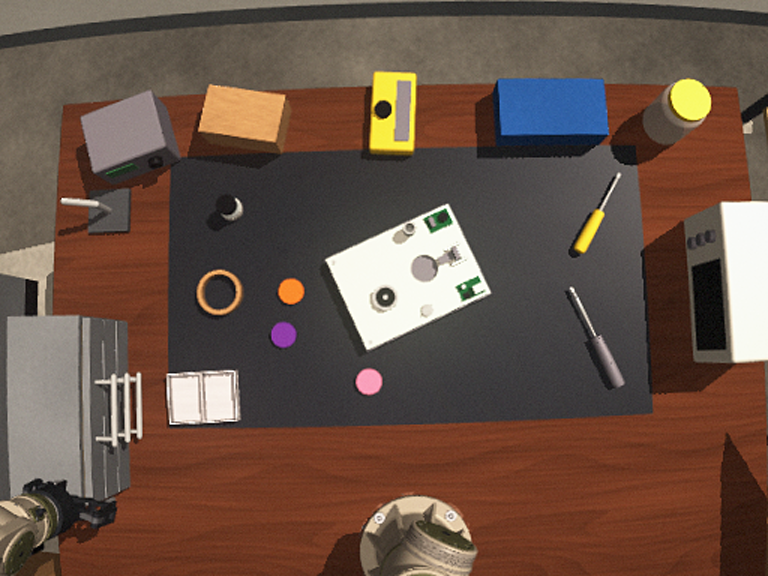

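The sounder is the black-faced steel disc on the deck, at top (255,200) and side (254,201). The same-shaped discs on the mat are orange (194,195), purple (188,223) and pink (246,254) in the top view, and the task rules those colours out. I'll confirm with a crop and fit the panel from its outline.

```bash
python3 - <<'E'
from h import *
from scipy.optimize import least_squares
C={n:robot.camera(n) for n in("side","top")}
cr=[C[n]["image"][b[1]:b[3],b[0]:b[2],::-1] for n,b in(("side",(195,140,295,240)),("top",(210,130,335,240)))]
cv2.imwrite("pics/crop.png",np.hstack([cv2.resize(i,(400,400),interpolation=cv2.INTER_CUBIC) for i in cr]))
def onplane(c,cnt,z): return np.array([at_z(c,p,z) for p in cnt.reshape(-1,2)+0.0])
print("tri recess/thumb/sounder:")
res={}
for t in["panel","sounder","socket","cell","catch_thumb"]:
    for n in C:
        for d in robot.silhouettes(t,n)[:6]:
            m=d["mask"].astype(np.uint8); cnt=max(cv2.findContours(m,0,1)[0],key=cv2.contourArea)
            px=np.array(d["point"])*[512,384]
            if t=="panel":
                # white deck only
                g=C[n]["image"].min(2); mm=((g>150)&(cv2.dilate(m,np.ones((5,5)))>0)).astype(np.uint8)
                mm=cv2.morphologyEx(mm,3,np.ones((3,3))); cnt=cv2.convexHull(np.vstack([q for q in cv2.findContours(mm,0,1)[0] if len(q)>10]))
                P=onplane(C[n],cnt,.034)[:,:2]; r=cv2.minAreaRect((P*1000).astype(np.float32)); print(t,n,round(d["confidence"],2),r)
            else:
                z={"sounder":.04,"socket":.07,"cell":.04,"catch_thumb":.05}[t]
                P=onplane(C[n],cnt,z)[:,:2]; ce,ra=cv2.minEnclosingCircle((P*1000).astype(np.float32))
                print(t,n,round(d["confidence"],2),px.round(1),np.round(ce,1),round(ra,1), C[n]["image"][m>0].mean(0).round())
E
```

```text
tri recess/thumb/sounder:
panel side 0.6 ((542.5460205078125, 2.3695220947265625), (198.79539489746094, 275.5278625488281), 23.101791381835938)
panel top 0.6 ((542.499267578125, -0.826141357421875), (197.322265625, 265.9236145019531), 23.218822479248047)
panel top 0.58 ((634.929931640625, -4.2318878173828125), (35.478515625, 39.030975341796875), 88.369140625)
sounder side 0.71 [300.3 242.5] [336.4 105.4] 27.1 [239. 185. 202.]
sounder side 0.66 [236.9 282.1] [423.6 265.8] 27.2 [173. 104. 183.]
sounder side 0.61 [252.8 202.5] [499.8  48.5] 28.9 [161. 156. 147.]
sounder top 0.71 [244.3 252.1] [340.3  81.6] 23.9 [248. 157. 184.]
sounder top 0.7 [188.9 221.2] [431.5 243.3] 24.4 [144.  61. 166.]
sounder top 0.63 [255.  198.7] [500.5  45.4] 26.1 [147. 142. 130.]
sounder top 0.58 [193.3 194.9] [516.6 227. ] 24.8 [242. 134.  45.]
sounder top 0.51 [137.2 190.2] [518. 371.] 47.1 [177. 126.  79.]
socket side 0.61 [221.8 169.8] [620.8   9. ] 27.8 [157. 154. 143.]
socket top 0.58 [272.5 150.5] [628.3  -5.6] 14.3 [169. 162. 149.]
cell side 0.42 [276.6 185.1] [471.9 -30.3] 10.3 [221. 217. 207.]
cell side 0.21 [248.5 194. ] [535.6  12.5] 163.3 [230. 231. 225.]
cell top 0.6 [279.9 210.6] [473.6 -35.1] 10.8 [228. 221. 207.]
catch_thumb side 0.41 [252.6 160.8] [572.9 -74.7] 28.9 [148. 140. 135.]
```

View pics/crop.png

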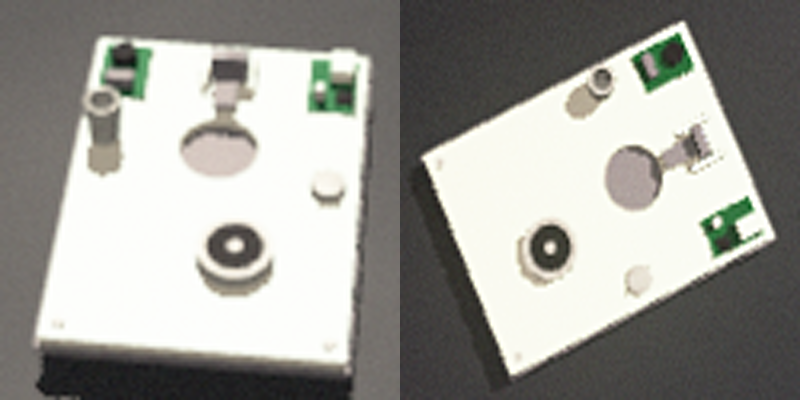

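The crop confirms it: the black-faced steel disc is on the deck, with the recess beside it and the catch, cell (small, pale) and socket (tall) where described. Next I'll refine the rim and disc centres.

```bash
cat > meas.py <<'E'
from h import *
from scipy.optimize import least_squares
def rim(c,ctr,z,rad,lo=True):
    """circle of given radius at height z: radial edge search around ctr (world), LSQ robust fit"""
    g=cv2.cvtColor(c["image"],cv2.COLOR_RGB2GRAY).astype(np.float32); ctr=np.array(ctr,float)
    for _ in range(4):
        pts=[]
        rs=np.arange(rad-9e-3,rad+9e-3,4e-4)
        for a in np.linspace(0,2*np.pi,120,endpoint=False):
            u=np.array([np.cos(a),np.sin(a)]); P=np.array([proj(c,[*(ctr+r*u),z]) for r in rs],np.float32)
            v=cv2.GaussianBlur(cv2.remap(g,P[:,0].reshape(1,-1),P[:,1].reshape(1,-1),1),(7,1),0)[0]
            d=np.diff(v); i=d.argmax()
            if d[i]>1.5: pts.append(ctr+rs[i]*u)
        pts=np.array(pts)
        f=least_squares(lambda p:np.hypot(*(pts-p[:2]).T)-p[2],[*ctr,rad],loss="soft_l1",f_scale=7e-4)
        ctr=f.x[:2]
    return f.x,len(pts),np.median(abs(f.fun))
E
python3 - <<'E'
from meas import *
C={n:robot.camera(n) for n in("side","top")}
S={}
for n in C:
    x,k,e=rim(C[n],[.5565,-.035],.034,.027); print("rim",n,(x*1000).round(1),k,(e*1000).round(2))
    S["r"+n]=proj(C[n],[*x[:2],.034])
    x,k,e=rim(C[n],[.500,.0465],.046,.019); print("black",n,(x*1000).round(1),k,(e*1000).round(2))
    S["s"+n]=proj(C[n],[*x[:2],.046]); 
for t in "rs": print(t,two(C["side"],S[t+"side"],C["top"],S[t+"top"]))
ctr,th=np.array([.5425,-.0005]),np.deg2rad(23.2); R=np.array([[np.cos(th),-np.sin(th)],[np.sin(th),np.cos(th)]])
for n in C: # projected model
    im=cv2.resize(C[n]["image"][:,:,::-1],None,fx=4,fy=4,interpolation=cv2.INTER_CUBIC).copy()
    def circ(p,z,r,col):
        q=[proj(C[n],[p[0]+r*np.cos(a),p[1]+r*np.sin(a),z])*4+1.5 for a in np.linspace(0,6.28,60)]; cv2.polylines(im,[np.int32(q)],True,col,1)
    circ(ctr+R@[0,-.035],.034,.027,(0,0,255)); x=[.5,.0465]; circ(x,.046,.025,(255,0,0))
    q=[proj(C[n],[*(ctr+R@[a*.1,b*.135]),.034])*4+1.5 for a,b in((1,1),(1,-1),(-1,-1),(-1,1))]; cv2.polylines(im,[np.int32(q)],True,(0,0,255),1)
    m=proj(C[n],[*ctr,.034])*4; x0,y0=np.int32(m-[200,280]); 
    S[n]=im[y0:y0+560,x0:x0+400]
cv2.imwrite("pics/model.png",np.hstack([S["side"],S["top"]]))
E
```

```text
rim side [556.2 -29.1  25.5] 120 0.4
black side [501.3  47.4  17.7] 120 0.27
rim top [556.8 -32.6  26.3] 120 0.32
black top [501.4  44.9  18.1] 120 0.34
r (array([ 0.55774785, -0.03263915,  0.02957614]), np.float64(0.0008634355813996568))
s (array([0.50209865, 0.04507612, 0.0427994 ]), np.float64(0.0008415967226023448))
```

View pics/model.png

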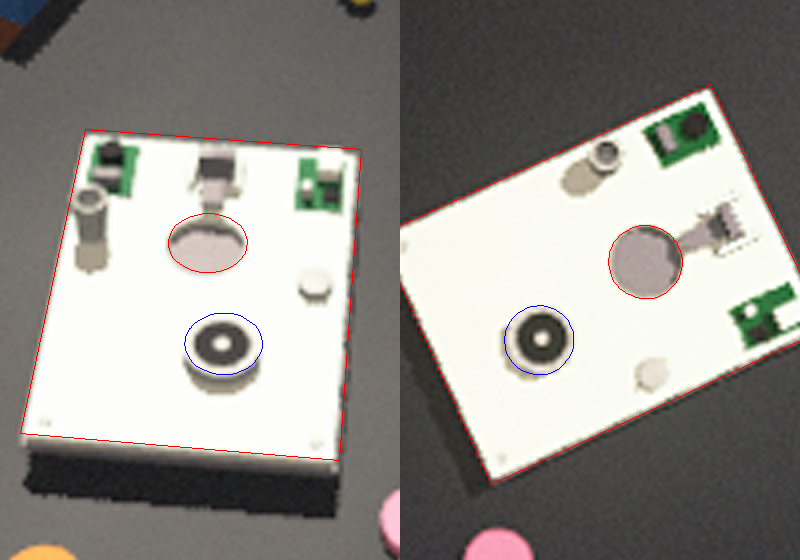

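The model overlay fits both views: rim near side (250,195)/top (284,180), sounder on the deck. The relative vector is consistent to about 1 mm. Both triangulated heights read about 4 mm low, so I'll find the deck height by touch.

```bash
cat >> h.py <<'E'
from scipy.spatial.transform import Rotation as Ro
def quat(u,s=1):
    x=s*np.array([u[0],u[1],0.]); x/=np.linalg.norm(x); z=np.array([0,0,-1.])
    q=Ro.from_matrix(np.stack([x,np.cross(z,x),z],1)).as_quat(); return [q[3],q[0],q[1],q[2]]
SND=np.array([.5014,.046]); REC=np.array([.5565,-.0313]); U=(REC-SND)/np.linalg.norm(REC-SND)
E
python3 - <<'E'
from h import *
best=None
p=SND-.055*U
for s in(1,-1):
    j=robot.solve_ik([*p,.12],quat(U,s)); print(s,None if j is None else np.round(j,2))
    if j is not None and (best is None or abs(j[5])<abs(best[1][5])): best=(s,j)
s=best[0]; print("s",s)
robot.move_gripper(.028)
robot.movep([*p,.12],quat(U,s)); print(robot.read_clock())
robot.move_straight([*p,.048],speed=.1)
f0=np.array(robot.read_wrist_force()); z=.048
while z>.030:
    z-=.001; robot.move_straight([*p,z],speed=.03); f=np.array(robot.read_wrist_force())-f0
    if f[2]>1.5: break
print("contact z",z,f.round(2),robot.read_tcp_pos(),robot.read_gripper_width())
robot.move_straight([*p,z+.002],speed=.03)
print(robot.read_clock(),(np.array(robot.read_wrist_force())-f0).round(2))
c=robot.camera("top"); save(c,"t1.png",6,(215,140,325,235))
E
```

```text
1 [ 0.02  0.19 -0.39  0.98  0.   -2.17]
-1 [ 0.02  0.19 -0.39  0.98  0.    0.97]
s -1
4.0083
contact z 0.03299999999999999 [-3.28 -1.    5.7 ] [0.46950435 0.09080215 0.0337102 ] 0.0282679449165643
8.875 [-0.01 -0.12  0.  ]
```

View pics/t1.png

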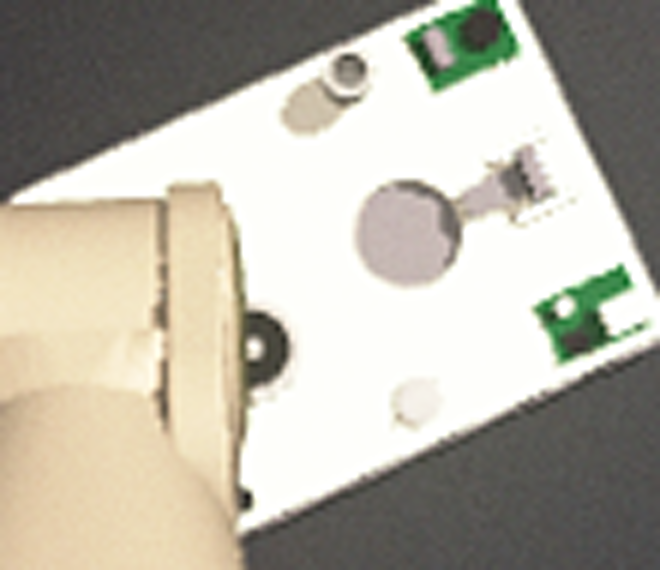

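The deck was felt at z = 34 mm, as expected, and the disc at crop (255,345) is undisturbed. I'll push part way and look again.

```bash
python3 - <<'E'
from meas import *
p=SND+.01*U
robot.move_straight([*p,.0358],speed=.05)
print(robot.read_clock(),robot.read_wrist_force(),robot.read_tcp_pos())
C={n:robot.camera(n) for n in("side","top")}
save(C["side"],"s2.png",5,(195,140,315,240))
for n in C:
  for d in robot.silhouettes("sounder",n)[:5]: print(n,d["confidence"],at_z(C[n],np.array(d["point"])*[512,384],.042).round(4))
  try:
    x,k,e=rim(C[n],SND+.043*U,.046,.018); print("black",n,(x*1000).round(1),k,(e*1000).round(2))
  except Exception as ex: print(ex)
print(SND+.043*U)
E
```

```text
10.375 [ 0.07211423 -0.38421867 -0.09700819] [0.50703163 0.03805227 0.03580494]
side 0.67 [0.4258 0.264  0.042 ]
side 0.62 [0.3391 0.1063 0.042 ]
side 0.6 [0.4986 0.2558 0.042 ]
black side [532.2  11.   22.2] 56 0.67
top 0.57 [0.438  0.2422 0.042 ]
top 0.54 [0.5161 0.2296 0.042 ]
operands could not be broadcast together with shapes (0,) (2,) 
[0.52635895 0.01098499]
```

View pics/s2.png

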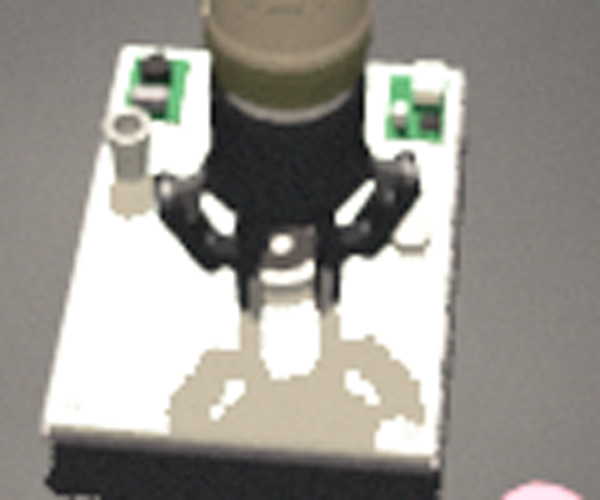

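The side view shows the disc nested between both fingertips, with its white dot at about side (251,189). I'll back off to measure the tool-to-camera offset.

```bash
python3 - <<'E'
from meas import *
t=np.array(robot.read_tcp_pos())[:2]
robot.move_straight([*(t-.025*U),.0365],speed=.08)
robot.move_straight([*(t-.11*U),.10],speed=.2)
C={n:robot.camera(n) for n in("side","top")}
N=np.array([-U[1],U[0]])
for n in C:
    for nm,g,z,r in(("rim",REC,.034,.027),("snd",t+.032*U,.046,.018)):
        try:
            x,k,e=rim(C[n],g,z,r); print(nm,n,(x*1000).round(1),k,(e*1000).round(2),"along",((x[:2]-t)@U*1000).round(1),"lat",((x[:2]-t)@N*1000).round(1))
        except Exception as ex: print(n,nm,ex)
print(robot.read_clock())
save(C["top"],"t3.png",5,(205,140,325,240))
E
```

```text
rim side [557.9 -28.8  25. ] 72 1.86 along 83.9 lat 2.5
side snd operands could not be broadcast together with shapes (0,) (2,) 
rim top [556.8 -32.6  26.3] 120 0.25 along 86.3 lat -0.5
snd top [527.3  11.3  18.2] 120 0.39 along 33.5 lat 0.9
11.825
```

View pics/t3.png

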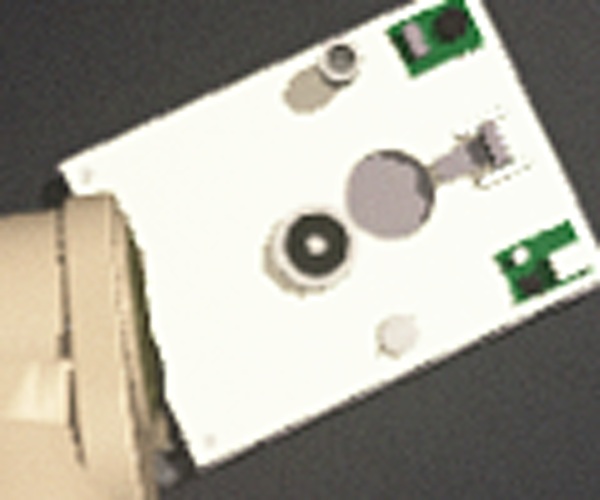

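The top view shows the disc centre at (268,189), clear of the rim, with the recess at (283,179). The recess is 52.8 mm ahead and 1.4 mm to one side, so I'll correct the line and push it in.

```bash
python3 - <<'E'
from meas import *
t=np.array([.50703163,.03805227]); N=np.array([-U[1],U[0]])
P=lambda a:[*(t+a*U-N*.0014*np.clip((a+.012)/.04,0,1)),.0358]
a=P(-.025); robot.move_straight([*a[:2],.0365],speed=.15)
f0=np.array(robot.read_wrist_force())
robot.move_straight(P(-.012),speed=.05)
robot.move_straight(P(.028),speed=.05)
robot.move_straight(P(.046),speed=.05)
for d in np.arange(.047,.0536,.001):
    robot.move_straight(P(d),speed=.02); f=np.array(robot.read_wrist_force())-f0
    print(round(d,4),f.round(2), round(float(-f[:2]@U),2))
    if np.linalg.norm(f)>20: break
C={n:robot.camera(n) for n in("side","top")}
print(robot.read_clock()); save(C["side"],"s4.png",5,(195,130,315,230))
E
```

```text
0.047 [-0.03  0.58 -0.75] 0.49
0.048 [-0.47  0.62 -0.04] 0.78
0.049 [0.46 0.03 0.14] -0.25
0.05 [ 0.25  0.51 -0.08] 0.27
0.051 [-0.3   0.92 -0.4 ] 0.92
0.052 [-0.09  0.39 -0.21] 0.37
0.053 [ 0.46  0.16 -0.22] -0.13
16.4
```

View pics/s4.png

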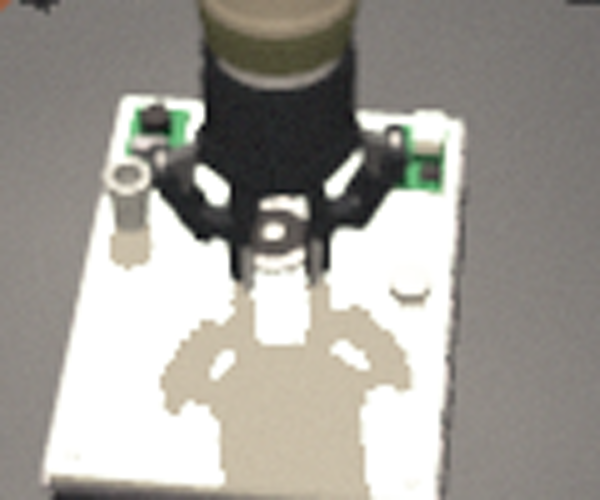

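The disc's dot, at about side (250,176), appears to sit low, with only a thin edge showing. I'll back off to check seating.

```bash
python3 - <<'E'
from meas import *
t=np.array(robot.read_tcp_pos())[:2]
robot.move_straight([*(t-.03*U),.0365],speed=.1)
robot.move_straight([*(t-.15*U),.12],speed=.25)
C={n:robot.camera(n) for n in("side","top")}
im=[]
for n in C:
    try:
        x,k,e=rim(C[n],REC,.038,.018); print("snd",n,(x*1000).round(1),k,(e*1000).round(2)); print("px",proj(C[n],[*x[:2],.038]))
    except Exception as ex: print(n,ex)
    q=proj(C[n],[*REC,.034]).astype(int); im.append(cv2.resize(C[n]["image"][q[1]-30:q[1]+30,q[0]-30:q[0]+30,::-1],(400,400),interpolation=cv2.INTER_CUBIC))
print(robot.read_clock()); cv2.imwrite("pics/seat.png",np.hstack(im))
E
```

```text
snd side [555.2 -26.9  25.2] 37 0.43
px [249.14023329 176.4013339 ]
snd top [556.1 -31.3  18.2] 120 0.39
px [282.11226366 178.5475085 ]
17.6833
```

View pics/seat.png

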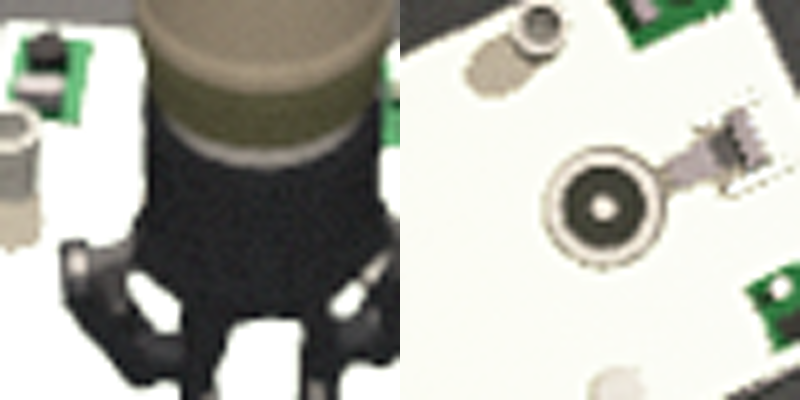

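The top view shows the disc dropped in and concentric with the rim, at (282,179), within about 1.5 mm. Next is the catch.

```bash
python3 - <<'E'
from meas import *
th=np.deg2rad(23.2); v=np.array([-np.sin(th),np.cos(th)]); rec=np.array([.5551,-.0316])
P=lambda y,z:[*(rec+v*(y+.035)),z]     # y: panel y of TCP
J={s:robot.solve_ik(P(-.133,.12),quat(v,s)) for s in(1,-1)}
s=min((k for k in J if J[k] is not None),key=lambda k:abs(J[k][5])); print(s,np.round(J[s],2))
robot.move_gripper(0.0)
robot.movep(P(-.133,.12),quat(v,s))
robot.move_straight(P(-.133,.044),speed=.1)
f0=np.array(robot.read_wrist_force()); print(robot.read_clock(),f0.round(2))
y=-.133
while y<-.094:
    y+=.001; robot.move_straight(P(y,.044),speed=.03); f=np.array(robot.read_wrist_force())-f0; fp=float(-f[:2]@v)
    print(round(y*1000),round(fp,1),end="; ")
    if fp>12: break
t=np.array(robot.read_tcp_pos()); print(f,t)
robot.sleep(.3)
robot.move_straight(P(y-.03,.046),speed=.1); robot.move_straight(P(y-.03,.14),speed=.15)
robot.move_straight([.45,-.25,.2],speed=.3)
C={n:robot.camera(n) for n in("side","top")}; im=[]
for n in C:
    q=proj(C[n],[*(rec-.03*v),.034]).astype(int); im.append(cv2.resize(C[n]["image"][q[1]-35:q[1]+35,q[0]-35:q[0]+35,::-1],(400,400),interpolation=cv2.INTER_CUBIC))
print(robot.read_clock()); cv2.imwrite("pics/catch.png",np.hstack(im))
E
```

```text
1 [-0.33  0.42 -0.07  1.08  0.    0.83]
20.05 [-0.4  -0.05  0.79]
-132 -0.1; -131 -0.2; -130 0.3; -129 1.5; -128 -0.5; -127 0.6; -126 0.0; -125 0.1; -124 -0.5; -123 0.5; -122 0.5; -121 -0.5; -120 1.2; -119 -0.4; -118 -0.1; -117 1.9; -116 0.2; -115 1.4; -114 1.6; -113 0.5; -112 0.3; -111 1.3; -110 1.1; -109 2.0; -108 1.3; -107 1.6; -106 2.1; -105 2.4; -104 0.6; -103 0.7; -102 0.3; -101 1.9; -100 1.7; -99 6.4; -98 7.6; -97 9.6; -96 12.8; [  4.83992083 -11.82241323  -5.7253376 ] [ 0.58070335 -0.09127144  0.04412252]
31.7583
```

View pics/catch.png

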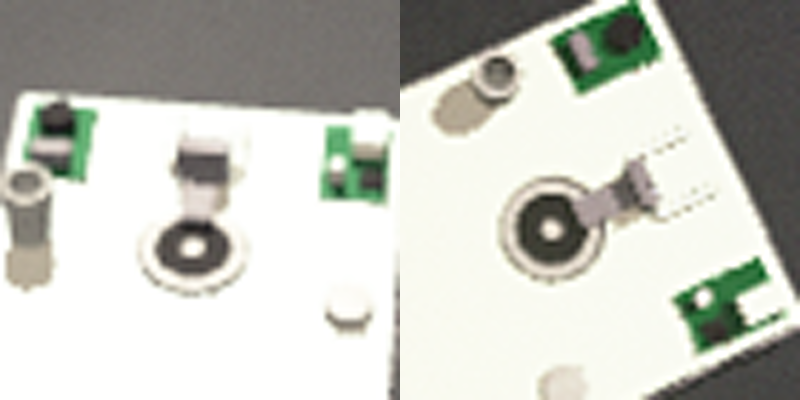

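The tongue overlaps the seated disc by about 15 mm in both views. The force rose to a hard stop at face y ≈ -88 mm, against -89 mm expected, so the catch is home.

```bash
python3 -c "
from plant import robot
print(robot.job_done(),robot.read_clock())"
```

```text
the job is handed in; nothing more can be done
the job is handed in; nothing more can be done
```

The sounder lies flat in the recess, about 1.5 mm off centre in the top view. The catch is pushed home to its stop, and the job was handed in at about 32 s; no verdict was shown.

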